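# Load the flat-topped orange blank into the seal vice

## Robot

A 6-joint arm with a two-finger parallel gripper is mounted at the origin on a cart in front of the work surface, level with it; the furniture and walls round the work are solid. World frame = base frame: x ahead of the robot, y to its left, z up, the work surface at z = 0. Lengths are in mm, angles in rad, forces in N, time in s.
With the tool pointing down it reaches from about 300 to 775 mm from the base axis. Payload 14.6 kg.
Tool frame: the origin (TCP) lies where the fingers leave the gripper's body, on its centre line; the fingertips stand 97 mm ahead of it and the grasp point (between the pads) lies 78 mm ahead of it (robot.hold_point_z is the distance from the TCP to the grasp point, in mm); z points along the fingers, x is the direction in which the jaws open and shut, and the axes are right-handed (so a half turn about z gives the same grasp; the last joint's range is limited). The gripper opens to 94 mm and grips with 3 to 60 N. Pads are 16 mm wide; open, the fingers measure 119 mm over their backs; the gripper's body (75 mm by 177 mm) begins 78 mm behind the grasp point.
Start: joints at [1.14, 0.3, 1.521, -0, 1.321, -0.067], TCP at [195.703, 513.995, 302.646] pointing down, gripper open.
Joint ranges: [-3.03, 3.03], [-0.79, 2.21], [0.23, 2.52], [-1.04, 4.18], [0, 3.07], [-2.55, 2.55]. Speed limits (rad/s): [2.22, 2.22, 2.57, 3.14, 3.14, 3.14].

## Interface

Orientations are given as a rotation vector (axis times angle).
In Python, from station import robot, eyes, workorder gives the robot as it stands. The module is installed in compiled form; this text tells all that it offers.
- The arm moves only by the tool send_rows, never from a script. Its argument "targets" is a list of rows, each a list of 7 numbers: the closure, from -1 (fully open) to 1 (shut), so that 0 is half open, then the shift along the tool's x, y, z in mm, then the turn, a rotation vector about the tool's x, y, z in degrees. A call has exactly 8 rows; each row shifts and turns the commanded pose from where the row before left it, along the tool's axes as they then stand; what a row does not reach is not made up. A row lasts 1/10 s, in which the tool goes at most 50 mm and 8.59 degrees, less where a joint would pass 70% of its speed; a pose out of reach is approached as far as the arm can. A call is refused whole if a number of a shift passes 50 or a number of a turn 8.59, either way. A call with a gripper value outside its range is refused whole. The fingers move at their own pace and stop on an object; the grip force is fixed at half the most. Time passes only in rows, so rows that do not move let the fingers close, or fill a call up. It gives the time, the measured TCP pose, the force and the opening at its end, in the units of the state.
- robot.get_obs(): the state, without advancing time (a new reading comes with each control period).
- eyes.camera(name): name is "scene" or "side" or "wrist"; returns (picture, depth): 384x512x3 uint8, red, green, blue; 384x512 float32, mm along the optical axis (not along the pixel's ray), 0 where there is no reading.
- eyes.camera_info(name): a dict with "K" (3x3 intrinsics, pixels), "k1" (the pictures are not rectified: a ray, as slopes to the right and down, at radius r is drawn at 1 + k1 r^2 times it, then the intrinsics apply), "R" (3x3) and "t" (3): a world point X has camera coordinates R X + t. Camera axes: x right, y down, z forward; pixel columns grow to the right and rows downward; lengths in mm; the calibration is good to about 2 mm. A picture is of the moment at which its call begins: read the wrist's pose just before it. camera_info takes no time and is no camera call; for the wrist camera it gives the pose at the moment of the call.
- workorder.sign_off(): hands the job in, once; it reports no verdict.
The state is a dict: "clock": time; "q": joint angles; "dq": joint speeds; "effort": joint torques, N m; "ee_pos": TCP position; "tcp_rot": TCP orientation; "contact_force": force on the tool from outside, world axes, zero at the start; "torque": the same for the moment, N m; "opening": finger opening in mm.
Only numpy, scipy, OpenCV 4.12 (cv2) and the standard library are available. Lean on these libraries where they do the work, as an engineer would, in place of code of your own. Each camera call takes 0.05 s, during which the arm holds its last target.

## Task

Pick the flat-topped orange stone out of the crowded stock box and stand it upright in the open wooden vice, midway along the jaws and square to them, on the vice's bed, ready to be clamped and carved. Set it down on the bed before you let go of it. Leave the orange stone with the rounded top standing where it is in the box.

Things in the scene. Friction and masses are not known exactly. Their poses are not given: they have to be found in the camera images.
- orange_blank: Stone to load: bright orange square block, flat top, 36x36 mm, 74 tall, 0.2-0.33 kg, loose, upright in the box's row of five stones (all up to 86 tall), any place. Origin: centre of underside, z up, x and y square to its sides. At the start its x axis points across the box (within 12 deg), y along the row, where the next stones are 5-20 mm off: grip across x, near the top, tips above the box walls.
- orange_round: Look-alike to leave alone: bright orange, 33x33 mm, 76 mm tall, but with a rounded, domed top; loose, upright in another place of the same row. Origin: centre of its underside, z up.
- stock_box: Long open brocade box, red lining, 335 mm (its x) by 92 mm (its y), walls 30 mm high, floor 3 mm thick; fixed, lying roughly across in front of the robot. Holds the two orange stones, a dark mottled round-topped one, a dark mottled flat-topped one, a teal one, and a short stone stick lying at each end. Origin: centre of underside, z up.
- vice_seat (a point): Where the stone's underside centre shall stand: on the bed of the pale boxwood vice (fixed), 14 mm above the table, midway along and between the jaws. z up; x along the jaws (100 mm long), y across the gap towards the moving jaw and brass screw, on the robot's side. Gap 58-62 mm, its middle within 1 mm of this point; jaw tops 42 mm above the bed. The jaw slides stiffly (1.5 N).
Not all that is in view belongs to the job. Leave any green look-alike of the orange_blank alone.

How it is judged (in metres and radians):
On the way, in this order (a step that is already met when the one before it is completed fails the run):
1. the flat-topped orange stone is lifted clear of the box (height (world z) of orange_blank above 0.04 m), for 0.1 s.
2. it is set on the vice's bed while still held (underside within 10 mm of the bed) (z of orange_blank in the frame of vice_seat below 0.01 m and horizontal distance between orange_blank and vice_seat below 0.03 m and contact force between the fingers and orange_blank above 0.5 N), for 0.05 s.
At the end, for the whole second after the job is handed in: The flat-topped orange stone rests upright (0.1 rad) on the vice bed, within 20 mm of the middle along the jaws and 16 mm across the gap, square to the jaws within 15 degrees (any side); the round-topped orange stone stands upright within 30 mm of its start (x of orange_blank in the frame of vice_seat between -0.02 and 0.02 m and y of orange_blank in the frame of vice_seat between -0.016 and 0.016 m and z of orange_blank in the frame of vice_seat between -0.005 and 0.005 m and angle between orange_blank's own z axis and vertical below 0.1 rad and (angle between the x axis of orange_blank and the x axis of vice_seat, either way round below 0.26 rad or angle between the x axis of orange_blank and the y axis of vice_seat, either way round below 0.26 rad) and linear speed of orange_blank below 0.02 m/s and angle between orange_round's own z axis and vertical below 0.2 rad and distance of orange_round from where it was at the start of the episode below 0.03 m); the robot touches nothing.
It fails at once if the round-topped orange stone is lifted out or knocked over (height (world z) of orange_round above 0.03 m or angle between orange_round's own z axis and vertical above 0.5 rad).
It also fails if it takes over 38 s, if anything falls off the work surface, if the arm or the gripper's body presses on something with over 40 N, if the wrist force passes 120 N, or if a joint passes its speed limit or range.

## Working session

There is one attempt and no reset: what is moved stays moved. The work goes in short steps, Python scripts to look and compute and a tool call to move; the robot and the scene stay as the last step left them, time stands still between calls to the robot, and variables do not carry over. Pictures are saved under pics/ and viewed, and the job is handed in when it is done.

Besides the shell and the picture viewer there is one more tool, called after ">>>" in YAML: its name, and indented under it one key for each argument. send_rows: Moves the arm, as the interface text tells. Its arguments: {"type":"object","properties":{"targets":{"type":"array","items":{"type":"array","items":{"type":"number"}}}},"required":["targets"]}

```bash
mkdir -p pics
cat > h.py <<'E'
import numpy as np, cv2
from station import robot, eyes, workorder
from scipy.spatial.transform import Rotation as Ro
def grab(n,tag):
    i=eyes.camera_info(n); p,d=eyes.camera(n)
    np.savez(f'pics/{tag}.npz',p=p,d=d,K=i['K'],k1=i['k1'],R=i['R'],t=i['t'])
    cv2.imwrite(f'pics/{tag}.png',p[:,:,::-1]); return p,d,i
def load(tag): return np.load(f'pics/{tag}.npz')
def pts(z,uv):
    uv=np.array(uv,float).reshape(-1,1,2)
    K=np.array(z['K']); k1=float(z['k1'])
    n=cv2.undistortPoints(uv,K,np.array([k1,0,0,0.])).reshape(-1,2)
    return n
def world(z,uv,depth=None):
    n=pts(z,uv); uv=np.array(uv).reshape(-1,2)
    if depth is None: depth=np.array([z['d'][int(round(v)),int(round(u))] for u,v in uv])
    c=np.c_[n*depth[:,None],depth]
    return (c-z['t'])@z['R']
def onplane(z,uv,h):
    n=pts(z,uv); r=np.c_[n,np.ones(len(n))]@z['R']; o=-z['R'].T@z['t']
    s=(h-o[2])/r[:,2]; return o+r*s[:,None]
def cloud(z):
    v,u=np.mgrid[:384,:512]; uv=np.c_[u.ravel(),v.ravel()]
    W=world(z,uv,z['d'].ravel()); W[z['d'].ravel()==0]=np.nan
    return W.reshape(384,512,3)
E
python3 - <<'E'
from h import *
print(robot.get_obs())
for n in ['scene','side','wrist']:
    p,d,i=grab(n,n+'0'); print(n,i['k1'],(-i['R'].T@i['t']).round())
E
```

```text
{'clock': 0.0, 'q': array([ 1.14040188e+00,  3.00483140e-01,  1.52161038e+00,  2.57583265e-05,
        1.32073607e+00, -6.66137428e-02]), 'dq': array([ 8.84139164e-04, -1.28501325e-03,  1.20628433e-04,  4.50648736e-05,
        6.55572842e-04, -1.70972229e-03]), 'effort': array([ 1.56479786e-03, -5.31807089e+01, -3.52749074e+01,  7.09227752e-02,
        2.42579577e-02, -6.85188456e-05]), 'ee_pos': array([195.63221198, 513.85442211, 302.06727365]), 'tcp_rot': array([ 2.58613202e+00,  1.78260560e+00, -1.68932336e-03]), 'contact_force': array([ 0.41480714, -0.18959753,  0.37908276]), 'torque': array([-0.01479663, -0.0384435 ,  0.00587052]), 'opening': 93.95617383185727}
scene -0.058697979263222365 [520. 397. 939.]
side -0.17688914958637064 [ -33. -134.  815.]
wrist -0.0665194842408045 [122. 542. 383.]
```

View pics/scene0.png

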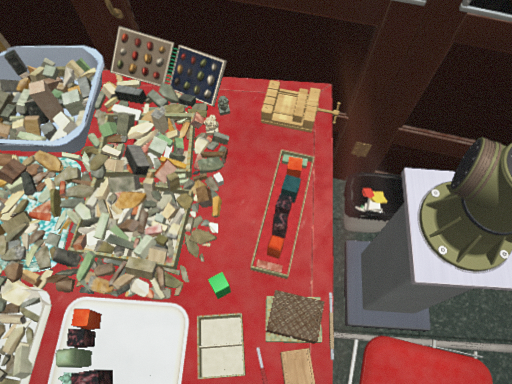

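View pics/side0.png

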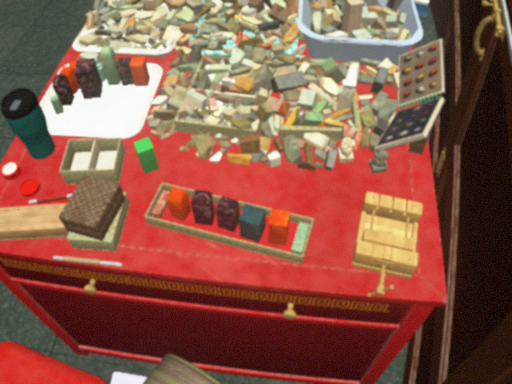

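View pics/wrist0.png

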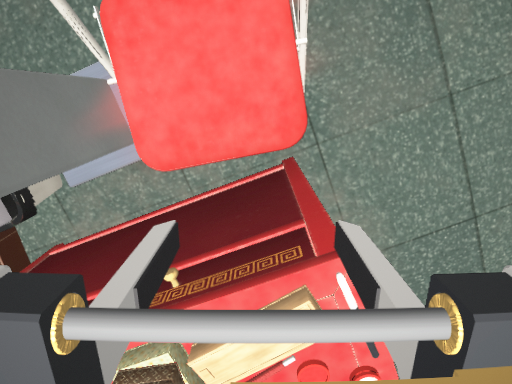

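Run:
```python
from h import *
a=load('scene0'); b=load('side0')
A=a['p'][145:280,245:320]; A=cv2.rotate(cv2.resize(A,None,fx=5.5,fy=5.5,interpolation=cv2.INTER_CUBIC),cv2.ROTATE_90_COUNTERCLOCKWISE)
B=cv2.resize(b['p'][175:265,140:325],None,fx=4.3,fy=4.3,interpolation=cv2.INTER_CUBIC)
cv2.imwrite('pics/ca.png',A[:,:,::-1]);cv2.imwrite('pics/cb.png',B[:,:,::-1])
V=cv2.resize(a['p'][70:140,250:350],None,fx=7,fy=7,interpolation=cv2.INTER_CUBIC);cv2.imwrite('pics/cv.png',V[:,:,::-1])
for n,z in(('s',a),('d',b)):
    W=cloud(z)
    hsv=cv2.cvtColor(z['p'],cv2.COLOR_RGB2HSV)
    # points in box area
    print(n,world(z,[(298,163),(275,244)] if n=='s' else [(178,193),(279,216)]).round(1))
```

```text
s [[ 450.5 -103.2   73.8]
 [ 496.3  116.6   77.2]]
d [[ 492.7  101.1   79.1]
 [ 461.2 -103.4   78.9]]
```

View pics/ca.png

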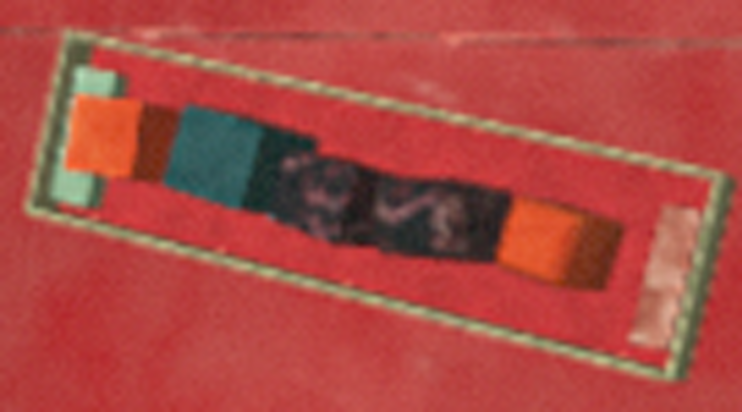

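View pics/cb.png

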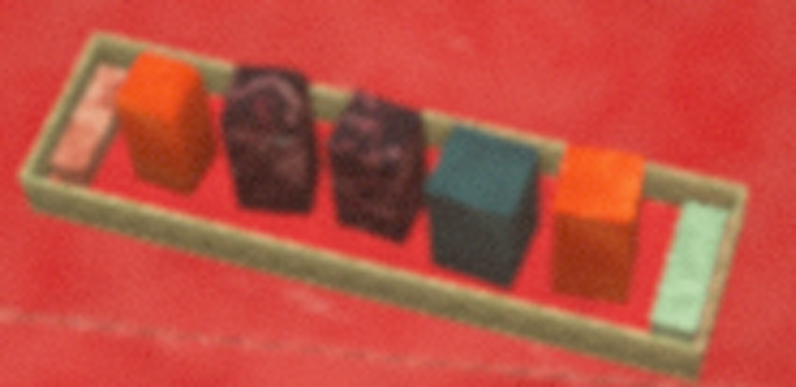

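View pics/cv.png

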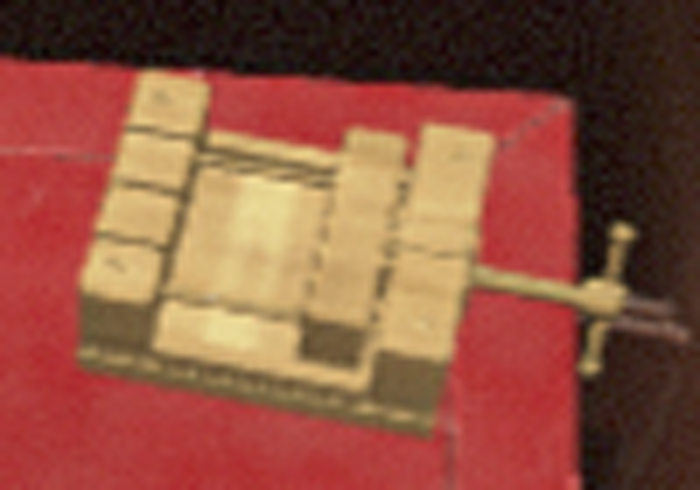

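Run:
```python
from h import *
np.set_printoptions(suppress=True,precision=1)
for n in('scene0','side0'):
    z=load(n); W=cloud(z); p=z['p'].astype(int); 
    hsv=cv2.cvtColor(z['p'],cv2.COLOR_RGB2HSV)
    for c in((455,-103),(495,112)):
        m=(abs(W[...,0]-c[0])<40)&(abs(W[...,1]-c[1])<40)&(p[...,1]>60)&(p[...,0]>180)&(p[...,2]<70)&(W[...,2]>60)
        Q=W[m]; print(n,c,m.sum(),Q.mean(0),np.percentile(Q[:,2],[5,25,50,75,95]))
        # top pixels: brightness
        v,u=np.nonzero(m); P=onplane(z,np.c_[u,v],77.)[:,:2]
        k=np.abs(Q[:,2]-77)<8
        r=cv2.minAreaRect(P[k].astype(np.float32)); print(r, P[k].mean(0))
    # vice points
    m=(W[...,2]>45)&(W[...,2]<75)&(W[...,0]>370)&(W[...,0]<560)&(W[...,1]<-200)&(W[...,1]>-370)
    print('vice',np.percentile(W[m],[5,50,95],axis=0) if m.any() else 0)
    # occupancy heightmap
```

```text
scene0 (455, -103) 155 [459.2 -99.3  75.8] [73.1 74.8 75.9 76.7 78.4]
((458.75335693359375, -99.43170166015625), (34.038780212402344, 34.44017791748047), 86.57475280761719) [459.1 -98.6]
scene0 (495, 112) 146 [494.2 111.3  74.7] [69.6 72.9 74.9 76.6 79.2]
((494.369140625, 111.70518493652344), (28.160842895507812, 29.017765045166016), 72.18327331542969) [494.1 112.2]
vice [[ 404.5 -361.2   49.3]
 [ 445.9 -309.4   54.7]
 [ 545.8 -260.2   57.7]]
side0 (455, -103) 328 [ 457.9 -104.4   77.6] [73.1 76.8 78.  78.9 80.2]
((458.37713623046875, -104.16732788085938), (36.02964401245117, 40.05547332763672), 84.99066162109375) [ 458.4 -104.3]
side0 (495, 112) 235 [489.5 105.5  73.9] [62.6 70.3 75.  78.3 80.7]
((491.0632019042969, 105.03819274902344), (31.647581100463867, 31.703611373901367), 73.89682006835938) [490.7 104.9]
vice [[ 400.1 -363.    48. ]
 [ 439.5 -316.    56.4]
 [ 543.6 -267.1   59. ]]
```

Run:
```python
from h import *
np.set_printoptions(suppress=True,precision=1)
ims=[]
for n in('scene0','side0'):
    z=load(n); W=cloud(z); m=(W[...,2]>5)&(W[...,0]>350)&(W[...,0]<580)&(W[...,1]<-180)&(W[...,1]>-400)
    im=np.zeros((440,460,3),np.uint8)
    for lo,hi,col in((5,25,(80,80,80)),(25,46,(0,160,0)),(46,75,(255,255,255))):
        k=m&(W[...,2]>lo)&(W[...,2]<=hi)
        for x,y,_ in W[k]: cv2.circle(im,(int((580-x)*2),int((y+400)*2)),2,col,-1)
    for g in range(0,220,50):
        cv2.putText(im,str(-400+g),(0,g*2+8),0,.35,(0,255,255)); cv2.putText(im,str(580-g),(g*2,435),0,.35,(0,255,255))
    ims.append(im)
cv2.imwrite('pics/vh.png',np.hstack(ims)[:, :])
i=cv2.imread('pics/vh.png');cv2.imwrite('pics/vh.png',cv2.resize(i,None,fx=.86,fy=.86))
```

```text
(no output)
```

View pics/vh.png

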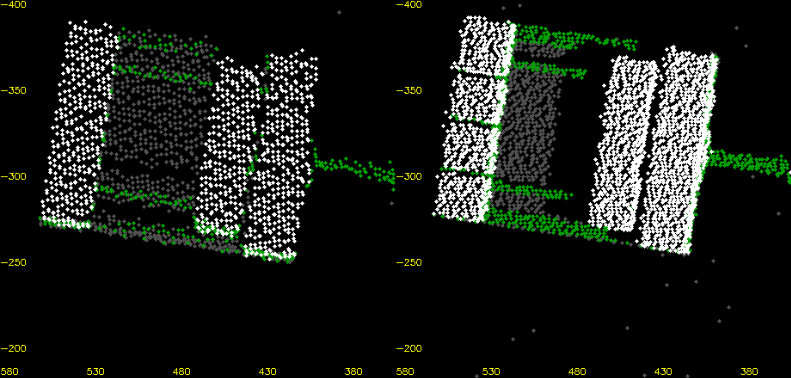

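```bash
cat >> h.py <<'E'
def plan(P1,yaw1,nr,c,P0=None,R0=None,f=1.0,maxturn=8.5):
    """rows taking tool from current pose to P1, pointing down with tool x at yaw1(deg)"""
    o=robot.get_obs()
    P0=o['ee_pos'] if P0 is None else np.array(P0,float); R0=Ro.from_rotvec(o['tcp_rot']) if R0 is None else R0
    y=np.radians(yaw1); R1=Ro.from_matrix(np.array([[np.cos(y),np.sin(y),0],[np.sin(y),-np.cos(y),0],[0,0,-1.]]).astype(float))
    P=np.array(P0); R=R0; P1=np.array(P1,float); rows=[]
    tot=(R0.inv()*R1).as_rotvec(degrees=True)
    for i in range(nr):
        s=R.inv().apply((P1-P)/(nr-i)).round(1); t=((R.inv()*R1).as_rotvec(degrees=True)/(nr-i)).round(1)
        rows.append([c,*s,*t]); P=P+R.apply(s); R=R*Ro.from_rotvec(t,degrees=True)
    for k in range(0,nr,8): print([[float(x) for x in r] for r in rows[k:k+8]])
    print('end',P.round(1),'angle left',np.degrees((R.inv()*R1).magnitude()).round(2)); return P,R
def pose():
    o=robot.get_obs(); M=Ro.from_rotvec(o['tcp_rot']).as_matrix()
    print('t',round(o['clock'],2),'P',o['ee_pos'].round(1),'yaw',np.degrees(np.arctan2(M[1,0],M[0,0])).round(2),'z',M[:,2].round(4),'F',o['contact_force'].round(2),'op',round(o['opening'],1))
E
python3 - <<'E'
from h import *
np.set_printoptions(suppress=True,precision=2)
o=robot.get_obs(); i=load('wrist0'); R=Ro.from_rotvec(o['tcp_rot']).as_matrix()
c=-i['R'].T@i['t']; print('cam in tool',R.T@(c-o['ee_pos'])); print('axes (cols = cam axes in tool)',(i['R']@R).T); print(i['K'])
plan([459,-101,250],-4,16,-1)
E
```

```text
cam in tool [  0.12 -79.34 -81.08]
axes (cols = cam axes in tool) [[ 1.   -0.    0.  ]
 [ 0.    0.96  0.27]
 [-0.   -0.27  0.96]]
[[323.62   0.   256.44]
 [  0.   323.62 188.67]
 [  0.     0.     1.  ]]
[[-1.0, -30.1, 29.1, 3.3, 0.0, 0.0, 4.6], [-1.0, -27.6, 31.4, 3.3, 0.0, 0.0, 4.6], [-1.0, -25.0, 33.5, 3.3, 0.0, 0.0, 4.6], [-1.0, -22.3, 35.4, 3.3, 0.0, 0.0, 4.6], [-1.0, -19.3, 37.1, 3.3, 0.0, 0.0, 4.6], [-1.0, -16.3, 38.5, 3.3, 0.0, 0.0, 4.6], [-1.0, -13.2, 39.7, 3.3, 0.0, 0.0, 4.6], [-1.0, -10.0, 40.6, 3.3, 0.0, 0.0, 4.6]]
[[-1.0, -6.7, 41.3, 3.3, 0.0, 0.0, 4.5], [-1.0, -3.4, 41.6, 3.3, 0.0, 0.0, 4.6], [-1.0, -0.1, 41.8, 3.3, 0.0, 0.0, 4.5], [-1.0, 3.2, 41.7, 3.3, 0.0, 0.0, 4.6], [-1.0, 6.6, 41.3, 3.3, 0.0, 0.0, 4.5], [-1.0, 9.8, 40.6, 3.2, 0.0, 0.0, 4.6], [-1.0, 13.0, 39.7, 3.3, 0.0, 0.0, 4.5], [-1.0, 16.1, 38.5, 3.2, 0.0, 0.0, 4.6]]
end [ 459. -101.  250.] angle left 0.07
```

>>> send_rows:
  targets:
    - [-1, -30, 29, 3, 0, 0, 4.6]
    - [-1, -27.5, 31.5, 3, 0, 0, 4.6]
    - [-1, -25, 33.5, 3, 0, 0, 4.6]
    - [-1, -22, 35.5, 3, 0, 0, 4.6]
    - [-1, -19.5, 37, 3, 0, 0, 4.6]
    - [-1, -16.5, 38.5, 3, 0, 0, 4.6]
    - [-1, -13, 39.5, 3, 0, 0, 4.6]
    - [-1, -10, 40.5, 3, 0, 0, 4.6]

```text
clock: 0.95
ee_pos: [327.6, 205.4, 278.6]
tcp_rot: [-3.018, -0.871, -0.0]
contact_force: [0.6, -0.4, 0.4]
opening: 93.7
```

>>> send_rows:
  targets:
    - [-1, -6.5, 41.5, 3, 0, 0, 4.5]
    - [-1, -3.5, 41.5, 3, 0, 0, 4.5]
    - [-1, 0, 42, 3, 0, 0, 4.5]
    - [-1, 3, 41.5, 3, 0, 0, 4.5]
    - [-1, 6.5, 41.5, 3, 0, 0, 4.5]
    - [-1, 10, 40.5, 3, 0, 0, 4.5]
    - [-1, 13, 39.5, 3, 0, 0, 4.5]
    - [-1, 16, 38.5, 3, 0, 0, 4.5]

```text
clock: 1.75
ee_pos: [460.2, -101.7, 254.4]
tcp_rot: [-3.14, 0.105, 0.0]
contact_force: [0.5, 0.7, 0.5]
opening: 94.1
```

Run:
```python
from h import *
pose();p,d,i=grab('wrist','w1'); pose()
cv2.imwrite('pics/w1b.png',cv2.resize(p,(800,600),interpolation=cv2.INTER_CUBIC)[:,:,::-1])
```

```text
t 1.75 P [ 460.2 -101.7  254.4] yaw -3.85 z [-0.  0. -1.] F [0.5  0.73 0.47] op 94.1
t 1.8 P [ 461.7 -105.6  253.9] yaw -4.24 z [ 2.e-04 -1.e-03 -1.e+00] F [-1.77 -1.98 -1.29] op 93.9
```

View pics/w1b.png

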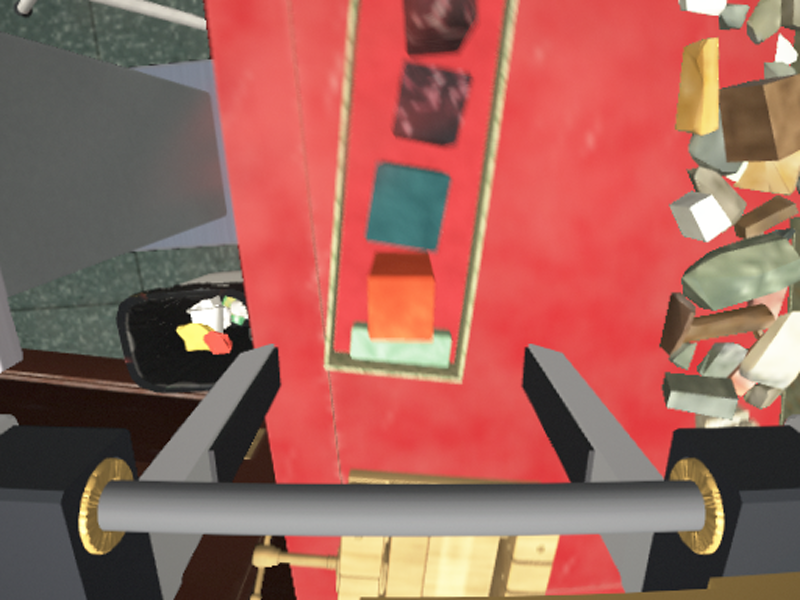

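Run:
```python
from h import *
np.set_printoptions(suppress=True,precision=1)
pose();p,d,i=grab('wrist','w2'); pose()
z=load('w2');W=cloud(z)
P=p.astype(int)
m=(P[...,0]>200)&(P[...,1]>50)&(P[...,2]<60)&(abs(W[...,2]-77)<6)&(abs(W[...,1]+101)<40)&(abs(W[...,0]-459)<40)
v,u=np.nonzero(m);q=onplane(z,np.c_[u,v],77.)[:,:2];print(m.sum(),W[m].mean(0),cv2.minAreaRect(q.astype(np.float32)),q.mean(0))
c=p[150:230,220:300];cv2.imwrite('pics/w2c.png',cv2.resize(c,None,fx=7,fy=7,interpolation=cv2.INTER_CUBIC)[:,:,::-1])
```

```text
t 1.8 P [ 461.7 -105.6  253.9] yaw -4.24 z [ 0. -0. -1.] F [-1.8 -2.  -1.3] op 93.9
t 1.85 P [ 460.7 -103.2  253.9] yaw -4.0 z [-0. -0. -1.] F [-0.1  0.1 -0.2] op 94.0
18 [455.1 -83.7  75.4] ((460.66143798828125, -83.74876403808594), (0.004139304161071777, 34.282344818115234), 85.75420379638672) [455.1 -83.3]
```

View pics/w2c.png

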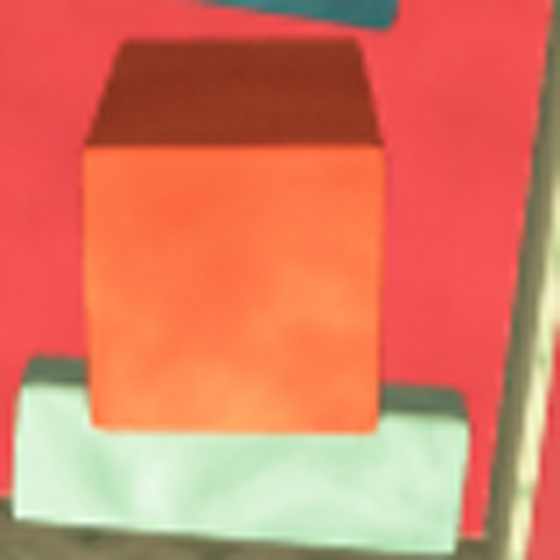

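Run:
```python
from h import *
np.set_printoptions(suppress=True,precision=1)
z=load('w2'); c=(np.array([(83,145),(383,145),(379,432),(95,431)])+.5)/7-.5+[220,150]
q=onplane(z,c,77.)[:,:2]; print(q,q.mean(0)); e=np.roll(q,-1,0)-q
print(np.linalg.norm(e,axis=1),np.degrees(np.arctan2(e[:,1],e[:,0])))
pose()
```

```text
[[ 443.2  -81.8]
 [ 478.   -84.4]
 [ 475.5 -119.8]
 [ 441.3 -117.1]] [ 459.5 -100.8]
[35.  35.5 34.3 35.3] [ -4.2 -94.2 175.5  86.9]
t 1.85 P [ 460.7 -103.2  253.9] yaw -4.0 z [-0. -0. -1.] F [-0.1  0.1 -0.2] op 94.0
```

>>> send_rows:
  targets:
    - [-1, -1, -2, 20, 0, 0, 0]
    - [-1, 0, 0, 20, 0, 0, 0]
    - [-1, 0, 0, 20, 0, 0, 0]
    - [-1, 0, 0, 15, 0, 0, 0]
    - [-1, 0, 0, 0, 0, 0, 0]
    - [-1, 0, 0, 0, 0, 0, 0]
    - [-1, 0, 0, 0, 0, 0, 0]
    - [-1, 0, 0, 0, 0, 0, 0]

```text
clock: 2.65
ee_pos: [459.3, -97.8, 180.4]
tcp_rot: [3.14, -0.1, 0.002]
contact_force: [-0.1, 0.3, 0.6]
opening: 93.9
```

Run:
```python
from h import *
pose();p,d,i=grab('wrist','w3'); pose()
cv2.imwrite('pics/w3b.png',cv2.resize(p,(800,600),interpolation=cv2.INTER_CUBIC)[:,:,::-1])
```

```text
t 2.65 P [459.3 -97.8 180.4] yaw -3.63 z [ 1.2e-03 -3.0e-04 -1.0e+00] F [-0.06  0.31  0.64] op 93.9
t 2.7 P [459.2 -97.9 180.3] yaw -3.63 z [ 1.1e-03 -3.0e-04 -1.0e+00] F [-0.2  -0.57  0.44] op 94.4
```

View pics/w3b.png

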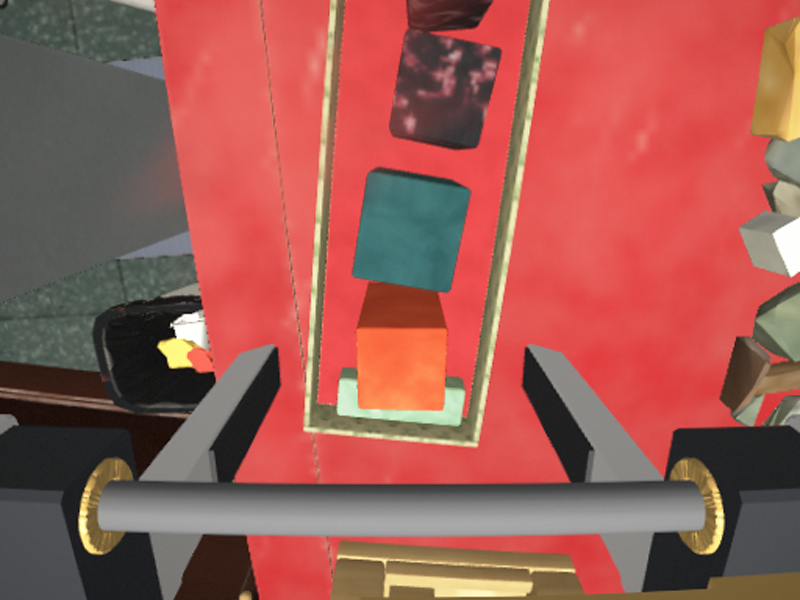

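>>> send_rows:
  targets:
    - [-1, 0, 3, 13, 0, 0, 0.4]
    - [-1, 0, 0, 13, 0, 0, 0]
    - [-1, 0, 0, 8, 0, 0, 0]
    - [-1, 0, 0, 0, 0, 0, 0]
    - [0.2, 0, 0, 0, 0, 0, 0]
    - [1, 0, 0, 0, 0, 0, 0]
    - [1, 0, 0, 0, 0, 0, 0]
    - [1, 0, 0, 0, 0, 0, 0]

```text
clock: 3.5
ee_pos: [459.0, -100.9, 146.0]
tcp_rot: [3.139, -0.111, 0.001]
contact_force: [0.4, -0.4, 0.7]
opening: 65.3
```

>>> send_rows:
  targets:
    - [1, 0, 0, 0, 0, 0, 0]
    - [1, 0, 0, 0, 0, 0, 0]
    - [1, 0, 0, 0, 0, 0, 0]
    - [1, 0, 0, 0, 0, 0, 0]
    - [1, 0, 0, 0, 0, 0, 0]
    - [1, 0, 0, 0, 0, 0, 0]
    - [1, 0, 0, 0, 0, 0, 0]
    - [1, 0, 0, 0, 0, 0, 0]

```text
clock: 4.3
ee_pos: [458.9, -100.9, 145.7]
tcp_rot: [3.14, -0.111, 0.0]
contact_force: [1.0, -0.0, 0.2]
opening: 36.1
```

>>> send_rows:
  targets:
    - [1, 0, 0, -5, 0, 0, 0]
    - [1, 0, 0, -10, 0, 0, 0]
    - [1, 0, 0, -15, 0, 0, 0]
    - [1, 0, 0, -20, 0, 0, 0]
    - [1, 0, 0, -20, 0, 0, 0]
    - [1, 0, 0, -20, 0, 0, 0]
    - [1, 0, 0, -15, 0, 0, 0]
    - [1, 0, 0, -5, 0, 0, 0]

```text
clock: 5.1
ee_pos: [459.1, -100.9, 257.7]
tcp_rot: [3.139, -0.111, 0.004]
contact_force: [0.3, -0.2, -3.2]
opening: 36.2
```

Run:
```python
from h import *
np.set_printoptions(suppress=True,precision=2)
pose();p,d,i=grab('wrist','w4');p,d,i=grab('scene','s4');p,d,i=grab('side','d4'); pose()
cv2.imwrite('pics/s4v.png',np.hstack([cv2.resize(load('s4')['p'][70:140,250:350],(400,280),interpolation=cv2.INTER_CUBIC),cv2.resize(load('d4')['p'][185:280,340:436],(283,280),interpolation=cv2.INTER_CUBIC)])[:,:,::-1])
for n in('s4','d4'):
    z=load(n); p=z['p']
    if n=='s4': c=p[70:140,255:345];o=(255,70)
    else: c=p[185:280,345:435];o=(345,185)
    cv2.imwrite(f'pics/{n}c.png',cv2.resize(c,None,fx=8 if n=='s4' else 6,fy=8 if n=='s4' else 6,interpolation=cv2.INTER_CUBIC)[:,:,::-1])
```

```text
t 5.1 P [ 459.1 -100.9  257.7] yaw -4.04 z [ 0. -0. -1.] F [ 0.3  -0.17 -3.23] op 36.2
t 5.25 P [ 458.7 -100.8  255.5] yaw -4.04 z [-0.  0. -1.] F [-0.18 -0.17 -4.14] op 36.1
```

View pics/w4.png

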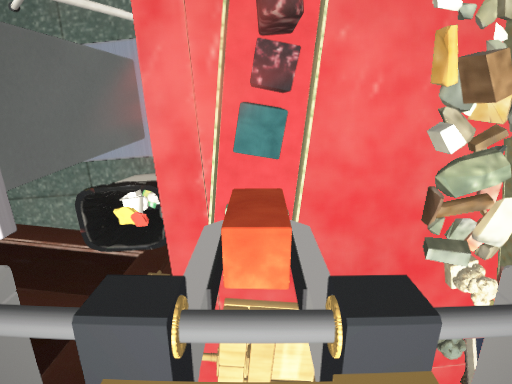

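View pics/s4c.png

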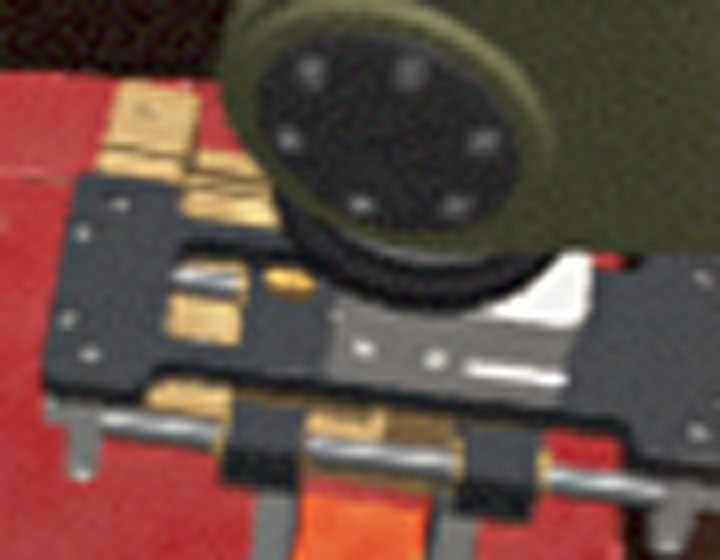

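View pics/d4c.png

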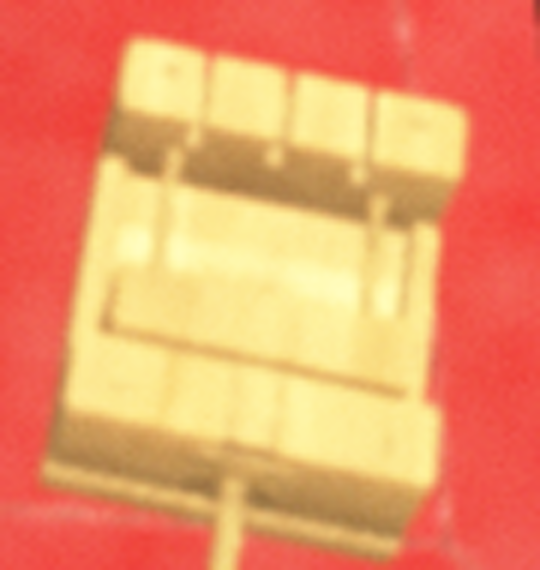

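Run:
```python
from h import *
np.set_printoptions(suppress=True,precision=1)
def f(n,o,s,c):
    q=onplane(load(n),(np.array(c)+.5)/s-.5+o,56.)[:,:2]
    print(n);print(q)
    for k in(0,2):
        e=q[k+1]-q[k];print('len',np.linalg.norm(e),'ang',np.degrees(np.arctan2(e[1],e[0])))
    m=q.mean(0);e=q[1]-q[0];e/=np.linalg.norm(e);nn=np.array([e[1],-e[0]]);print('mid',m,'gap',(q[0:2].mean(0)-q[2:].mean(0))@nn, 'along offset', (q[0:2].mean(0)-q[2:].mean(0))@e)
f('scene0',(250,70),7,[(209,82),(155,303),(348,128),(302,318)])
f('side0',(345,185),6,[(440,182),(108,118),(410,318),(112,268)])
# depth-based edges of cloud
for n in('scene0','side0'):
    W=cloud(load(n)); m=(abs(W[...,2]-56)<5)&(W[...,0]>380)&(W[...,0]<575)&(W[...,1]<-230)&(W[...,1]>-400)
    Q=W[m][:,:2]
    for a in (82.5,83.5,84,):
        th=np.radians(a);e=np.array([-np.cos(th),np.sin(th)]);nn=np.array([e[1],-e[0]])
        # e: +y with -? 
    import itertools
    best=None
    for a in np.arange(90,102,.5):
        e=np.array([np.cos(np.radians(a)),np.sin(np.radians(a))]);nn=np.array([e[1],-e[0]])
        s=Q@nn;h,b=np.histogram(s,np.arange(s.min(),s.max(),1));sc=(h.astype(float)**2).sum()
        g=np.sort(s);gi=np.argmax(np.diff(g));gap=g[gi+1]-g[gi]
        if best is None or gap>best[0]: best=(gap,a,(g[gi+1]+g[gi])/2,e,nn,g[gi],g[gi+1])
    gap,a,c,e,nn,lo,hi=best
    t=Q@e; s=Q@nn; f_=t[s>hi-1]; mv=t[(s<lo)&(s>lo-20)]
    print(n,'ang',a,'gap',gap,'fixed ext',np.percentile(f_,[0.5,99.5]),'mov',np.percentile(mv,[.5,99.5]))
    for ext in(f_,mv):
        print('centre',nn*c+e*np.percentile(ext,[.5,99.5]).mean())
```

```text
scene0
[[ 511.5 -382.4]
 [ 526.9 -267.5]
 [ 453.2 -363. ]
 [ 468.5 -265.1]]
len 115.96626135476004 ang 82.36337010362769
len 99.0308629573588 ang 81.08224985939054
mid [ 490.  -319.5] gap 59.312725946098105 along offset -3.0529033156393446
side0
[[ 509.7 -378.9]
 [ 523.6 -267. ]
 [ 455.  -364.9]
 [ 464.  -267.8]]
len 112.81426437696554 ang 82.91171724201406
len 97.49300353699248 ang 84.74230688415837
mid [ 488.1 -319.7] gap 57.501030654554484 along offset 0.4792268493266958
scene0 ang 90.0 gap 46.98726175111591 fixed ext [-386.1 -268.8] mov [-364.5 -264.4]
centre [ 488.7 -327.5]
centre [ 488.7 -314.4]
side0 ang 90.0 gap 43.77964329365216 fixed ext [-389.4 -272.4] mov [-366.2 -267.4]
centre [ 488.9 -330.9]
centre [ 488.9 -316.8]
```

Run:
```python
from h import *
np.set_printoptions(suppress=True,precision=1)
for n in('scene0','side0','d4'):
    W=cloud(load(n)); m=(W[...,2]>60)&(W[...,0]>250)&(W[...,0]<750)&(W[...,1]<-375)
    print(n,m.sum(), W[m][:,1].max() if m.any() else '', np.percentile(W[m],[1,50,99],axis=0))
    k=m&(W[...,1]>-520); print(k.sum()); print(W[k][::max(1,k.sum()//12)])
```

```text
scene0 8320 -375.006487558282 [[ 253.1 -569.2   62. ]
 [ 454.7 -510.8  148.9]
 [ 745.1 -380.4  276.7]]
4952
[[ 577.7 -519.8  219.6]
 [ 512.3 -508.7  223.5]
 [ 392.  -486.2  241.4]
 [ 457.  -502.7  210. ]
 [ 326.8 -477.1  229.2]
 [ 365.2 -493.1  196. ]
 [ 379.5 -504.   168.2]
 [ 311.4 -496.6  163.3]
 [ 383.5 -509.1  123.7]
 [ 405.1 -517.1   91.4]
 [ 370.5 -507.4   80.2]
 [ 277.5 -498.1   66. ]
 [ 740.2 -377.6   83.4]]
side0 4745 -375.0113433449618 [[ 272.  -570.4   61.7]
 [ 522.6 -523.5  118.1]
 [ 747.  -378.9  255.5]]
2141
[[ 714.2 -520.   310.9]
 [ 721.9 -389.9  105.4]
 [ 681.4 -395.3  119.4]
 [ 435.  -518.2  151.7]
 [ 418.7 -517.4  105.8]
 [ 411.  -517.7   78.3]
 [ 371.3 -509.1  115.3]
 [ 335.3 -500.7  149.7]
 [ 348.6 -506.8   85.6]
 [ 313.5 -498.7  121.8]
 [ 288.8 -494.2  139.4]
 [ 270.5 -490.8  144.7]
 [ 258.  -483.    77.2]]
d4 4739 -375.0651958210032 [[ 271.9 -570.5   61.8]
 [ 522.  -523.6  118.3]
 [ 746.8 -379.1  255.7]]
2136
[[ 750.  -421.9  116.7]
 [ 712.2 -399.5  116.3]
 [ 682.2 -381.6  113.6]
 [ 434.3 -517.2  149.3]
 [ 389.7 -509.1  157. ]
 [ 401.6 -515.2   94.7]
 [ 360.2 -505.8  135.6]
 [ 370.5 -511.1   78.6]
 [ 335.6 -503.   111.6]
 [ 308.5 -498.7  132.3]
 [ 282.2 -491.9  153.8]
 [ 297.7 -499.3   77.1]]
```

Run:
```python
from h import *
pose(); plan([489,-319.7,250],-97.5,16,1)
```

```text
t 5.25 P [ 458.7 -100.8  255.5] yaw -4.04 z [-2.e-04  0.e+00 -1.e+00] F [-0.18 -0.17 -4.14] op 36.1
[[1.0, 2.9, 13.5, 0.3, 0.0, 0.0, 5.8], [1.0, 4.2, 13.2, 0.3, 0.0, 0.0, 5.8], [1.0, 5.5, 12.7, 0.3, 0.0, 0.0, 5.8], [1.0, 6.8, 12.0, 0.4, 0.0, 0.0, 5.9], [1.0, 8.0, 11.3, 0.3, 0.0, 0.0, 5.8], [1.0, 9.1, 10.4, 0.4, 0.0, 0.0, 5.9], [1.0, 10.1, 9.4, 0.3, 0.0, 0.0, 5.8], [1.0, 11.0, 8.4, 0.4, 0.0, 0.0, 5.9]]
[[1.0, 11.8, 7.2, 0.3, 0.0, 0.0, 5.8], [1.0, 12.4, 6.0, 0.4, 0.0, 0.0, 5.9], [1.0, 13.0, 4.7, 0.3, 0.0, 0.0, 5.8], [1.0, 13.4, 3.3, 0.4, 0.0, 0.0, 5.9], [1.0, 13.7, 1.9, 0.3, 0.0, 0.0, 5.8], [1.0, 13.8, 0.5, 0.4, 0.0, 0.0, 5.9], [1.0, 13.7, -0.9, 0.3, 0.0, 0.0, 5.8], [1.0, 13.6, -2.2, 0.4, 0.0, 0.0, 5.9]]
end [ 489.  -319.7  250. ] angle left 0.04
```

>>> send_rows:
  targets:
    - [1, 3, 13.5, 0, 0, 0, 5.8]
    - [1, 4, 13, 0, 0, 0, 5.8]
    - [1, 5.5, 12.5, 0, 0, 0, 5.8]
    - [1, 7, 12, 0, 0, 0, 5.9]
    - [1, 8, 11.5, 0, 0, 0, 5.8]
    - [1, 9, 10.5, 0, 0, 0, 5.9]
    - [1, 10, 9.5, 0, 0, 0, 5.8]
    - [1, 11, 8.5, 0, 0, 0, 5.9]

```text
clock: 6.05
ee_pos: [473.7, -210.8, 254.5]
tcp_rot: [-2.836, 1.352, 0.003]
contact_force: [-0.2, -0.2, -3.0]
opening: 35.6
```

>>> send_rows:
  targets:
    - [1, 12, 7, 0, 0, 0, 5.8]
    - [1, 12.5, 6, 0, 0, 0, 5.9]
    - [1, 13, 4.5, 0, 0, 0, 5.8]
    - [1, 13.5, 3.5, 0, 0, 0, 5.9]
    - [1, 13.5, 2, 0, 0, 0, 5.8]
    - [1, 14, 0.5, 0, 0, 0, 5.9]
    - [1, 13.5, -1, 0, 0, 0, 5.8]
    - [1, 13.5, -2, 0, 0, 0, 5.9]

```text
clock: 6.85
ee_pos: [488.9, -320.0, 254.3]
tcp_rot: [2.065, -2.367, -0.003]
contact_force: [0.1, 0.9, -2.7]
opening: 35.9
```

>>> send_rows:
  targets:
    - [1, 0, 0, 0, 0, 0, 0]
    - [1, 0, 0, 0, 0, 0, 0]
    - [1, 0, 0, 0, 0, 0, 0]
    - [1, 0, 0, 0, 0, 0, 0]
    - [1, 0, 0, 0, 0, 0, 0]
    - [1, 0, 0, 0, 0, 0, 0]
    - [1, 0, 0, 0, 0, 0, 0]
    - [1, 0, 0, 0, 0, 0, 0]

```text
clock: 7.65
ee_pos: [489.0, -319.6, 255.7]
tcp_rot: [-2.071, 2.363, -0.0]
contact_force: [0.1, -0.2, -2.6]
opening: 36.6
```

Run:
```python
from h import *
pose();p,d,i=grab('wrist','w5');grab('side','d5')
cv2.imwrite('pics/w5b.png',cv2.resize(p,(800,600),interpolation=cv2.INTER_CUBIC)[:,:,::-1])
```

```text
t 7.65 P [ 489.  -319.6  255.7] yaw -97.54 z [ 0. -0. -1.] F [ 0.1  -0.24 -2.61] op 36.6
```

View pics/w5b.png

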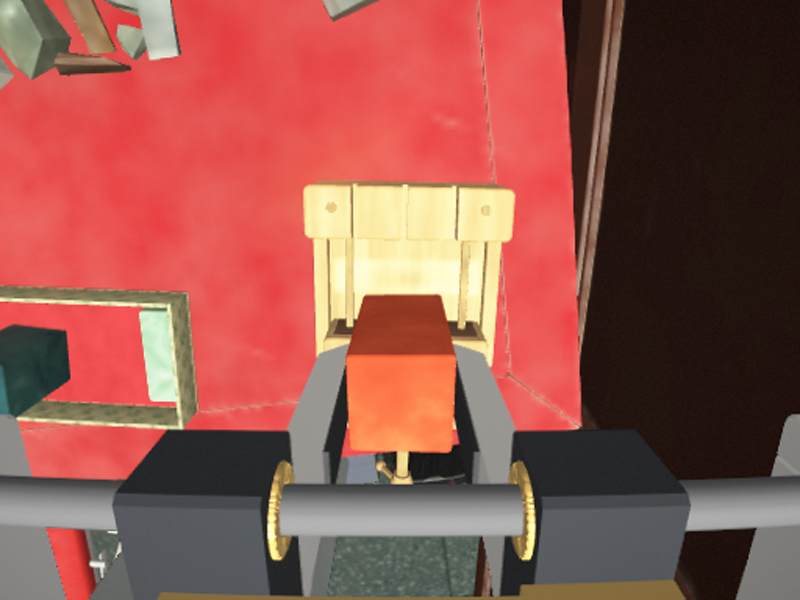

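View pics/d5.png

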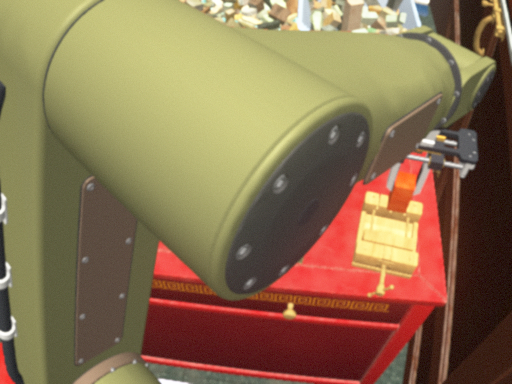

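Run:
```python
from h import *
np.set_printoptions(suppress=True,precision=1)
z=load('w5'); q=onplane(z,(np.array([(303,237),(512,242),(303,186),(514,190)])+.5)*.64-.5,56.)[:,:2]
print(q)
e=q[0]-q[1]; L=np.linalg.norm(e); print(L,np.degrees(np.arctan2(e[1],e[0]))); e/=L; n=np.array([-e[1],e[0]])
print('seat est',q[:2].mean(0)+n*30, n)
q=onplane(z,(np.array([(314,340),(493,354),(315,241),(501,241)])+.5)*.64-.5,14.)[:,:2]; print('base rails z14',q,q[:2].mean(0),q[2:].mean(0))
```

```text
[[ 529.8 -268.9]
 [ 511.7 -384.9]
 [ 557.5 -273.9]
 [ 540.3 -388.2]]
117.46146887754583 81.11370063109996
seat est [ 491.1 -322.3] [-1.   0.2]
base rails z14 [[ 453.4 -254.3]
 [ 427.2 -374.6]
 [ 520.5 -267. ]
 [ 504.8 -386.1]] [ 440.3 -314.4] [ 512.7 -326.6]
```

>>> send_rows:
  targets:
    - [1, 1, -1, 10, 0, 0, 0]
    - [1, 0, 0, 15, 0, 0, 0]
    - [1, 0, 0, 15, 0, 0, 0]
    - [1, 0, 0, 15, 0, 0, 0]
    - [1, 0, 0, 15, 0, 0, 0]
    - [1, 0, 0, 10, 0, 0, 0]
    - [1, 0, 0, 6, 0, 0, 0]
    - [1, 0, 0, 0, 0, 0, 0]

```text
clock: 8.55
ee_pos: [489.8, -320.6, 168.9]
tcp_rot: [2.07, -2.363, -0.002]
contact_force: [0.2, 0.1, -3.3]
opening: 36.3
```

Run:
```python
from h import *
pose();p,d,i=grab('wrist','w6');p2,_,_=grab('side','d6')
a=cv2.resize(p,(800,600),interpolation=cv2.INTER_CUBIC)[100:500,200:640]
b=cv2.resize(p2[150:280,350:450],None,fx=3.07,fy=3.07,interpolation=cv2.INTER_CUBIC)[:399]
b=cv2.resize(b,(307,400)); cv2.imwrite('pics/w6b.png',np.hstack([a,b])[:,:,::-1])
```

```text
t 8.55 P [ 489.8 -320.6  168.9] yaw -97.54 z [-8.e-04  6.e-04 -1.e+00] F [ 0.21  0.13 -3.33] op 36.3
```

View pics/w6b.png

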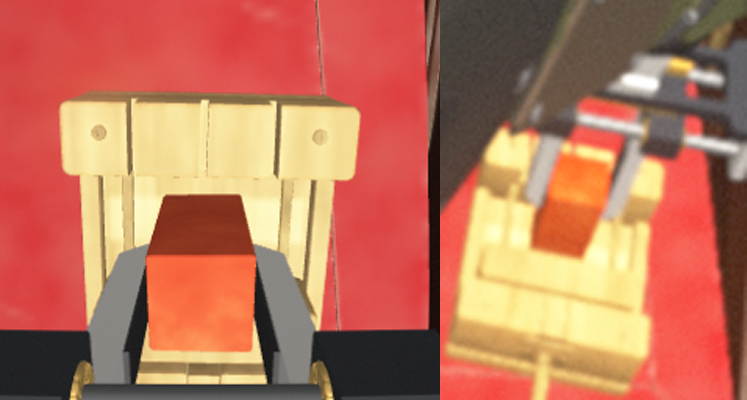

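>>> send_rows:
  targets:
    - [1, 0, 0, 4, 0, 0, 0]
    - [1, 0, 0, 3, 0, 0, 0]
    - [1, 0, 0, 2, 0, 0, 0]
    - [1, 0, 0, 1.5, 0, 0, 0]
    - [1, 0, 0, 1, 0, 0, 0]
    - [1, 0, 0, 0, 0, 0, 0]
    - [1, 0, 0, 0, 0, 0, 0]
    - [1, 0, 0, 0, 0, 0, 0]

```text
clock: 9.45
ee_pos: [489.9, -320.8, 158.3]
tcp_rot: [-2.07, 2.363, -0.0]
contact_force: [-0.1, 0.9, -2.9]
opening: 36.0
```

>>> send_rows:
  targets:
    - [1, 0, 0, 1, 0, 0, 0]
    - [1, 0, 0, 0, 0, 0, 0]
    - [1, 0, 0, 0.5, 0, 0, 0]
    - [1, 0, 0, 0, 0, 0, 0]
    - [1, 0, 0, 0.5, 0, 0, 0]
    - [1, 0, 0, 0, 0, 0, 0]
    - [1, 0, 0, 0, 0, 0, 0]
    - [1, 0, 0, 0, 0, 0, 0]

```text
clock: 10.25
ee_pos: [490.0, -320.8, 156.7]
tcp_rot: [-2.07, 2.363, -0.001]
contact_force: [-2.1, 1.1, 5.5]
opening: 36.0
```

>>> send_rows:
  targets:
    - [0.1, 0, 0, 0, 0, 0, 0]
    - [0, 0, 0, 0, 0, 0, 0]
    - [0, 0, 0, 0, 0, 0, 0]
    - [-0.5, 0, 0, 0, 0, 0, 0]
    - [-0.5, 0, 0, 0, 0, 0, 0]
    - [-0.5, 0, 0, 0, 0, 0, 0]
    - [-0.5, 0, 0, 0, 0, 0, 0]
    - [-0.5, 0, 0, 0, 0, 0, 0]

```text
clock: 11.05
ee_pos: [489.9, -320.7, 156.2]
tcp_rot: [2.07, -2.363, 0.0]
contact_force: [0.8, -1.1, 0.4]
opening: 70.3
```

>>> send_rows:
  targets:
    - [-0.5, 0, 0, -5, 0, 0, 0]
    - [-0.5, 0, 0, -15, 0, 0, 0]
    - [-0.5, 0, 0, -25, 0, 0, 0]
    - [-0.5, 0, 0, -30, 0, 0, 0]
    - [-0.5, 0, 0, -30, 0, 0, 0]
    - [-0.5, 0, 0, -15, 0, 0, 0]
    - [-0.5, 0, 0, 0, 0, 0, 0]
    - [-0.5, 0, 0, 0, 0, 0, 0]

```text
clock: 11.85
ee_pos: [489.7, -320.6, 276.2]
tcp_rot: [-2.07, 2.363, -0.0]
contact_force: [-0.3, -0.3, -0.5]
opening: 70.6
```

Run:
```python
from h import *
np.set_printoptions(suppress=True,precision=1)
pose();p,d,i=grab('wrist','w7');p2,_,_=grab('scene','s7');p3,_,_=grab('side','d7');pose()
cv2.imwrite('pics/w7b.png',cv2.resize(p,(800,600),interpolation=cv2.INTER_CUBIC)[:,:,::-1])
```

```text
t 11.85 P [ 489.7 -320.6  276.2] yaw -97.54 z [ 0. -0. -1.] F [-0.3 -0.3 -0.5] op 70.6
t 12.0 P [ 489.7 -320.6  275.1] yaw -97.54 z [-0.  0. -1.] F [-0.6  0.4 -0. ] op 70.4
```

View pics/w7b.png

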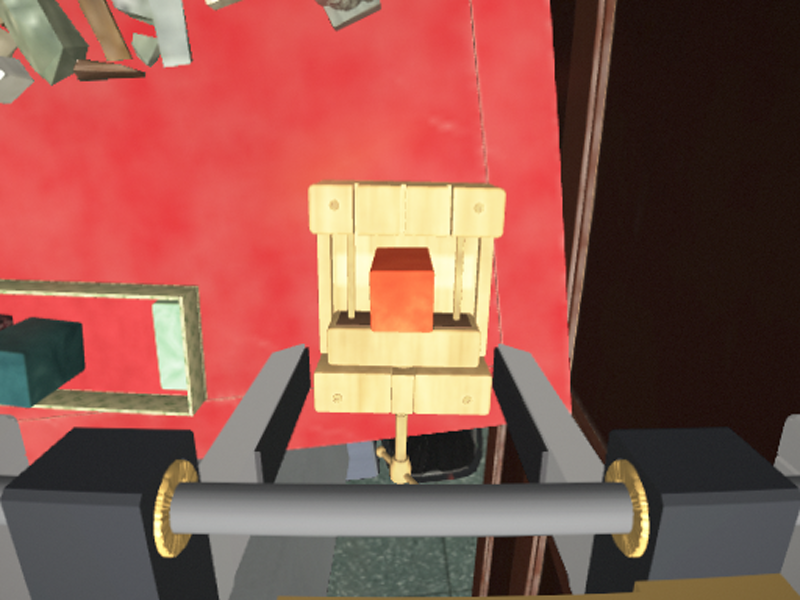

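View pics/s7.png

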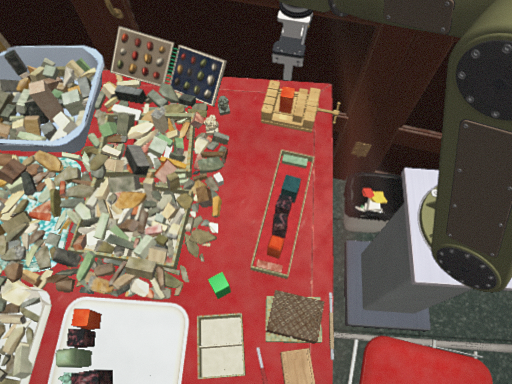

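View pics/d7.png

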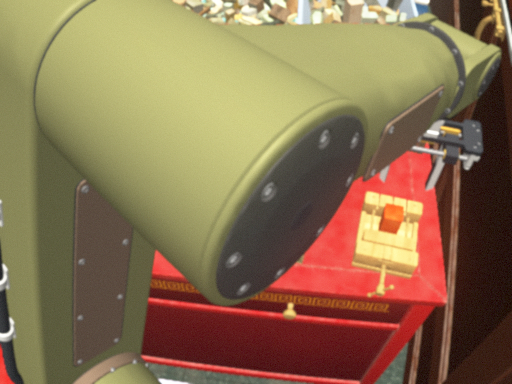

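Run:
```python
from h import *
np.set_printoptions(suppress=True,precision=1)
z=load('w7'); g=lambda c,h: onplane(z,(np.array(c)+.5)*.64-.5,h)[:,:2]
s=g([(370,273),(433,273),(433,331),(372,331)],88.); f=g([(309,234),(504,237)],56.); m=g([(329,326),(481,329)],56.)
print(s,s.mean(0)); e=s[1]-s[0];print('stone ang',np.degrees(np.arctan2(e[1],e[0])))
print(f,m); e=f[1]-f[0];a=np.arctan2(e[1],e[0]);print('jaw ang',np.degrees(a))
e/=np.linalg.norm(e);n=np.array([e[1],-e[0]]);c=s.mean(0)
print('to fixed',(f.mean(0)-c)@n,'to mov',(m.mean(0)-c)@n,'along',(f.mean(0)-c)@e,(m.mean(0)-c)@e)
W=cloud(z);k=(abs(W[...,0]-c[0])<12)&(abs(W[...,1]-c[1])<12)&(W[...,2]>70);print('top z',np.percentile(W[k][:,2],[5,50,95]))
```

```text
[[ 507.7 -305.3]
 [ 503.2 -339.5]
 [ 469.7 -335.7]
 [ 474.2 -301.5]] [ 488.7 -320.5]
stone ang -97.51818310284743
[[ 529.1 -269.4]
 [ 511.9 -385.5]] [[ 469.8 -271.5]
 [ 455.3 -366.5]]
jaw ang -98.40411840212634
to fixed -32.49899270695637 to mov 26.052870043375393 along 2.248312470270619 2.3461341558686666
top z [86.1 87.2 88.2]
```

```bash
python3 -c "
from station import workorder; print(workorder.sign_off())"
```

```text
the job is handed in; nothing more can be done
None
```

The flat-topped orange stone is standing in the vice, and I handed the job in at about 12 s. I gripped it across the box near its top and lifted it clear. I then turned it so the fingers lay along the jaws and lowered it onto the bed. I released it only after the vertical force changed from −2.9 to +5.5 N, which showed it was resting on the bed.

My last checks, from the wrist, scene and side cameras with the gripper clear above:

| Check | Measured | Allowed |
|---|---|---|
| Offset along the jaws | about 2 mm | 20 mm |
| Offset across the gap | about 3 mm | 16 mm |
| Squareness to the jaws | about 1° off | 15° |
| Height of stone top | about 87 mm (88 expected) | within 5 mm |

- **Round-topped stone:** in the scene picture it appears unmoved and still standing in the box. I did not measure its position again.
- **Contact:** the gripper touches nothing, with wrist force readings near zero.
- **Disagreements:** the scene and side cameras differed by up to 5 mm on where the stone started, so I used the wrist camera for the grasp. For the vice seat I took a value between the cameras, which agreed to about 3 mm.

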